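# Switch on the germination tray's equipment in the safe order

## Robot

A 6-joint arm with a two-finger parallel gripper is mounted at the origin on the work surface. World frame = base frame: x ahead of the robot, y to its left, z up, the work surface at z = 0. Lengths are in m, angles in rad, forces in N, time in s.
With the tool pointing down it reaches from about 0.275 to 0.75 m from the base axis. Payload 10.2 kg.
Tool frame: the origin (TCP) lies midway between the tips of the shut fingers; the grasp point (between the pads) lies 19 mm behind it; z points along the fingers, y is the direction in which the jaws open and shut (so a half turn about z gives the same grasp; the last joint's range is limited). The gripper opens to 85 mm and grips with 20 to 120 N. Pads are 22 mm wide; open, the fingers measure 114 mm over their backs; the gripper's body (76 mm by 85 mm) begins 54 mm behind the grasp point. The pads swing forward as they close: fully open they stand 13 mm farther back than shut.
Start: joints at [-1.419, 0.313, 1.498, -0, 1.331, -0.223], TCP at [0.192, -0.489, 0.231] pointing down, gripper open.
Joint ranges: [-2.94, 2.94], [-0.97, 2.17], [0.19, 2.56], [-1.23, 4.37], [0.02, 3.11], [-2.88, 2.88]. Speed limits (rad/s): [2.39, 2.39, 3.01, 3.14, 3.14, 3.14].

## Interface

Orientations are given as a unit quaternion [w, x, y, z].
In Python, from plant import ctrl, eyes, finder gives the robot as it stands.
- The arm moves only by the tool carry_out, never from a script. Its argument "rows" is a list of rows, each a list of 3 entries, a list of its own where there are three numbers: the shift along the tool's x, y, z in mm, then the turn, a rotation vector about the tool's x, y, z in rad, then the opening, from -1 (shut) to 1 (fully open). A call has 1 to 20 rows; each row is the pose to reach, as a shift and turn from the pose commanded when the call began, along the tool's axes at that moment; what a row does not reach only later rows make up. A row lasts 1/12 s, in which the tool goes at most 41.7 mm and 7.16 degrees, less where a joint would pass 70% of its speed; a pose out of reach is approached as far as the arm can. A call with a gripper value outside its range is refused whole. The fingers move at their own pace and stop on an object; "grip_force" is the grip in N (left out, the last holds). Time passes only in rows, so rows that repeat a pose let the fingers close. It gives the time, the measured TCP pose, the force and the opening at its end, in the units of the state.
- ctrl.observe(): the state, without advancing time (a new reading comes with each control period).
- eyes.get_image(name): name is "side" or "top"; returns (picture, depth): 420x560x3 uint8, red, green, blue; 420x560 float32, m along the optical axis (not along the pixel's ray), 0 where there is no reading.
- eyes.get_calibration(name): a dict with "vertical_fov" (degrees; the focal length in pixels is half the picture's height over the tangent of half this angle, whatever the lens; pixels are square), "cx", "cy" (the principal point, pixels), "extrinsics" (4x4, takes a point from camera to world coordinates). Camera axes: x right, y up, looking along -z (the intrinsics and any distortion apply to the point x, -y, -z); pixel columns grow to the right and rows downward; lengths in m; the calibration is good to about 2 mm. A picture is of the moment at which its call begins. get_calibration takes no time and is no camera call.
- ctrl.sign_off(): hands the job in, once; it reports no verdict.
Trained networks look in the newest picture that a camera, given by its name, has taken for a name from the list of things; names that differ only in an ending like _2 or _b are one class to them, and where a whole thing is asked for, a point or a joint stands for the part that bears it (a point fixed in the world has none). Each returns a list of dicts, best first, with "confidence" (0 to 1); they miss things now and then, are a little off and sometimes report something else, mostly with a low value. They report only what shows in the picture. A call takes as long as a camera call.
- finder.recognise(query, camera): "box" ([left, top, width, height] as shares, 0 to 1, of the picture: columns of its width, rows of its height, round what is visible of it).
The state is a dict: "time_s": time; "joints": joint angles; "qd": joint speeds; "joint_efforts": joint torques, N m; "position": TCP position; "ee_rot": TCP orientation; "ft_force": force on the tool from outside, world axes, zero at the start; "ft_torque": the same for the moment, N m; "finger_gap": finger opening in m.
Only numpy, scipy, OpenCV 4.12 (cv2) and the standard library are available. Lean on these libraries where they do the work, as an engineer would, in place of code of your own. Each camera call takes 0.05 s, during which the arm holds its last target.

## Task

Start up the germination bench with light presses of a fingertip on the black keys of the white switch boxes: first the large round key (fan), then the long bar key (mist pump), and last the square key (grow lamp). Press each key gently right down, so that it stays down when you let go. Leave the small round key (drain) alone, leave every switch box standing in its place, and do not disturb the other things on the bench.

Things in the scene. Friction and masses are not known exactly. Their poses are not given: they have to be found in the camera images.
- round_top (a point): Centre of the top face of the large round key (46 mm across); it moves with the key. 60 mm above the bench when the key is right up, 48 mm (8 mm above the 40 mm high housing) when fully down.
- round_key (a joint): Travel of the circulation fan key, m: 0 = up, 0.012 = fully down at its stop; pressed on there with over 5 N, its sprung seat yields a further 6 mm at 1.5 N/mm and comes back on release (the value stays 0.012), then all is hard, down positive. It may start up to 0.002 down. It yields to about 3 N plus a little for speed, and stays where it is left (no spring). Counts as on beyond 0.009.
- round_box: Switch box, loose on the bench, white plastic, 66 x 84 x 40 mm (x, y, z), about 0.6 kg, rubber foot; origin at the centre of its underside, z up. All four boxes are alike but for the black plastic key in the middle of the top; they stand in any order, turned up to 0.4 rad. This one carries the large round key (46 mm across).
- bar_top (a point): Centre of the top face of the long bar key (18 x 66 mm, its length along the box's y axis); it moves with the key. 60 mm above the bench when the key is right up, 48 mm (8 mm above the 40 mm high housing) when fully down.
- bar_key (a joint): Travel of the mist pump key, m: 0 = up, 0.012 = fully down at its stop; pressed on there with over 5 N, its sprung seat yields a further 6 mm at 1.5 N/mm and comes back on release (the value stays 0.012), then all is hard, down positive. It may start up to 0.002 down. It yields to about 3 N plus a little for speed, and stays where it is left (no spring). Counts as on beyond 0.009.
- bar_box: Switch box, loose on the bench, white plastic, 66 x 84 x 40 mm (x, y, z), about 0.6 kg, rubber foot; origin at the centre of its underside, z up. All four boxes are alike but for the black plastic key in the middle of the top; they stand in any order, turned up to 0.4 rad. This one carries the long bar key (18 x 66 mm, its length along the box's y axis).
- square_top (a point): Centre of the top face of the square key (42 x 42 mm); it moves with the key. 60 mm above the bench when the key is right up, 48 mm (8 mm above the 40 mm high housing) when fully down.
- square_key (a joint): Travel of the grow lamp key, m: 0 = up, 0.012 = fully down at its stop; pressed on there with over 5 N, its sprung seat yields a further 6 mm at 1.5 N/mm and comes back on release (the value stays 0.012), then all is hard, down positive. It may start up to 0.002 down. It yields to about 3 N plus a little for speed, and stays where it is left (no spring). Counts as on beyond 0.009.
- square_box: Switch box, loose on the bench, white plastic, 66 x 84 x 40 mm (x, y, z), about 0.6 kg, rubber foot; origin at the centre of its underside, z up. All four boxes are alike but for the black plastic key in the middle of the top; they stand in any order, turned up to 0.4 rad. This one carries the square key (42 x 42 mm).
- small_top (a point): Centre of the top face of the small round key (18 mm across), the drain, which must be left alone; it moves with the key. 60 mm above the bench when the key is right up, 48 mm (8 mm above the 40 mm high housing) when fully down.
- small_key (a joint): Travel of the drain key, m: 0 = up, 0.012 = fully down at its stop; pressed on there with over 5 N, its sprung seat yields a further 6 mm at 1.5 N/mm and comes back on release (the value stays 0.012), then all is hard, down positive. Leave it alone.
- small_box: Switch box, loose on the bench, white plastic, 66 x 84 x 40 mm (x, y, z), about 0.6 kg, rubber foot; origin at the centre of its underside, z up. All four boxes are alike but for the black plastic key in the middle of the top; they stand in any order, turned up to 0.4 rad. This one carries the small round key (18 mm across), the drain, which must be left alone.
- green_cap: Green plastic screw cap lying on the bench, 38 mm across, 14 mm high; origin at the centre of its underside; bystander, leave alone.
- petri_dish: Clear shut petri dish, 52 mm across, 14 mm high; origin at the centre of its underside; bystander, leave alone.
- sample_bottle: Small white capped bottle, standing, 32 mm across, 85 mm high; origin at the centre of its underside; bystander, leave alone.
- seed_jar: Amber glass seed jar with steel cap, standing, 60 mm across, 75 mm high; origin at the centre of its underside; bystander, leave alone.
- tweezers: Steel tweezers lying flat along their x axis, 131 mm long, 18 mm wide, 7 mm high (origin near mid-length, on the bench); bystander, leave alone.

How it is judged:
By the outcome, as a careful person would: the job done as asked, in the order asked, and still so for the second after the job is handed in, with the robot touching nothing.
It also fails if it takes over 53 s, if anything falls off the work surface, if the arm or the gripper's body presses on something with over 40 N, if the wrist force passes 120 N, or if a joint passes its speed limit or range.

## Working session

There is one attempt and no reset: what is moved stays moved. The work goes in short steps, Python scripts to look and compute and a tool call to move; the robot and the scene stay as the last step left them, time stands still between calls to the robot, and variables do not carry over. Pictures are saved under pics/ and viewed, and the job is handed in when it is done.

Besides the shell and the picture viewer there is one more tool, called in YAML: its name, and indented under it one key for each argument. carry_out: Moves the arm, as the interface text tells. Its arguments: {"type":"object","properties":{"rows":{"type":"array","items":{"type":"array"}},"grip_force":{"type":"number"}},"required":["rows"]}

```bash
mkdir -p pics; cat > h.py <<'E'
from plant import ctrl, eyes, finder
import numpy as np, cv2
E
python3 - <<'E'
from h import *
for c in ("top","side"):
    im,d=eyes.get_image(c); cv2.imwrite(f"pics/{c}0.png",im[:,:,::-1]); np.save(f"{c}_d0.npy",d); np.save(f"{c}_i0.npy",im)
    print(c,eyes.get_calibration(c))
    for q in ["round_top","bar_top","square_top","small_top"]:
        print(q,[(np.round(np.array(r["box"])*[560,420,560,420],1).tolist(),round(r["confidence"],2)) for r in finder.recognise(q,c)[:3]])
print(ctrl.observe())
E
ls
```

```text
top {'vertical_fov': 42.07634410668014, 'cx': 281.1480239807473, 'cy': 197.37298479431539, 'extrinsics': array([[ 0.00164808,  0.99127082, -0.1318311 ,  0.46248092],
       [-0.99999382,  0.00122435, -0.00329516,  0.00610655],
       [-0.00310499,  0.13183572,  0.99126672,  1.06013939],
       [ 0.        ,  0.        ,  0.        ,  1.        ]])}
round_top [([406.7, 249.3, 27.7, 23.9], 0.64)]
bar_top [([293.8, 233.0, 31.6, 14.8], 0.91)]
square_top [([246.5, 162.5, 34.3, 27.2], 0.62), ([239.0, 155.2, 54.5, 46.0], 0.28)]
small_top [([160.8, 261.0, 12.0, 10.4], 0.56)]
side {'vertical_fov': 50.533126055341576, 'cx': 267.0758143870346, 'cy': 204.61733919637862, 'extrinsics': array([[-0.91047706,  0.22619636, -0.34621775,  0.22872607],
       [-0.4131458 , -0.46004737,  0.78591791,  0.76673366],
       [ 0.01849521,  0.85859864,  0.51231465,  0.56808021],
       [ 0.        ,  0.        ,  0.        ,  1.        ]])}
round_top [([325.2, 170.0, 23.9, 12.8], 0.56)]
bar_top [([289.8, 197.3, 11.8, 22.6], 0.58)]
square_top [([287.7, 198.2, 10.6, 20.5], 0.7), ([213.2, 205.2, 28.2, 18.8], 0.59)
[... 154 characters left out ...]
1.41940198e+00,  3.12917868e-01,  1.49779183e+00,  2.36241539e-05,
        1.33102338e+00, -2.23367665e-01]), 'qd': array([ 0.00184534, -0.00065783, -0.00097237, -0.00044284, -0.0015575 ,
       -0.00206958]), 'joint_efforts': array([-2.31488582e-05, -4.11926651e+01, -2.59763718e+01, -1.99567085e-04,
        8.54468562e-04,  7.24387547e-06]), 'position': array([ 0.1921818 , -0.48852498,  0.23125043]), 'ee_rot': array([-6.97500836e-05,  9.82496007e-01,  1.86283630e-01,  1.39925493e-05]), 'ft_force': array([0.61887567, 0.22416937, 0.4612538 ]), 'ft_torque': array([ 0.02819913, -0.03840489,  0.02720551]), 'finger_gap': 0.08531139569478344}
h.py
pics
side_d0.npy
side_i0.npy
top_d0.npy
top_i0.npy
```

View pics/top0.png

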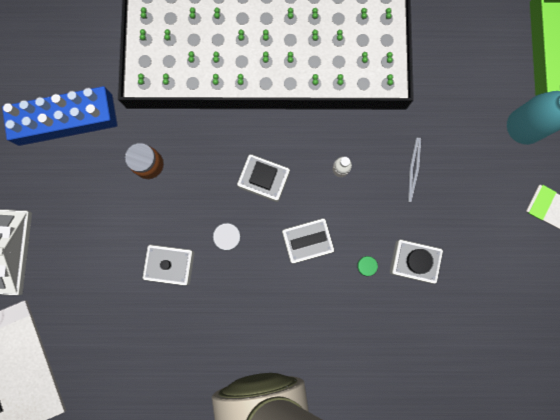

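View pics/side0.png

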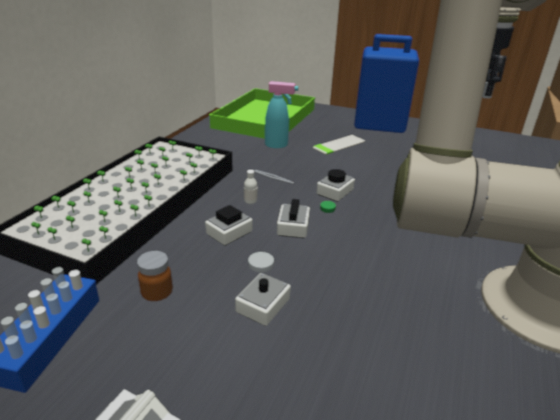

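```bash
cat >> h.py <<'E'
def pix2w(c,u,v,d):
    k=eyes.get_calibration(c); f=210/np.tan(np.radians(k["vertical_fov"]/2))
    p=np.stack([(u-k["cx"])/f*d,-(v-k["cy"])/f*d,-d,np.ones_like(d)],-1)
    return p@k["extrinsics"].T
def cloud(c,d):
    v,u=np.mgrid[0:420,0:560].astype(float); return pix2w(c,u,v,d.astype(float))[...,:3]
E
python3 - <<'E'
from h import *
W={}
for c in ("top","side"):
    d=np.load(f"{c}_d0.npy"); im=np.load(f"{c}_i0.npy"); w=cloud(c,d); W[c]=w
    print(c,"bench z", [np.round(w[v,u],3).tolist() for u,v in [(200,330),(350,330),(280,300),(150,100),(400,150)]])
    dark=(im.max(2)<70)&(d>0)&(w[...,2]>.045)&(w[...,2]<.07)&(w[...,0]>.25)&(abs(w[...,1])<.45)
    n,l,s,ce=cv2.connectedComponentsWithStats(dark.astype(np.uint8))
    for i in range(1,n):
        if s[i,4]>20:
            p=w[l==i]; z=np.median(p[:,2]); r=cv2.minAreaRect((p[:,:2]*1000).astype(np.float32))
            print(s[i].tolist(),"ctr",np.round(r[0],1),"mean",np.round(p.mean(0)*1000,1),"size",np.round(r[1],1),"ang",round(r[2],1),"zmed",round(z*1000,1))
E
```

```text
top bench z [[0.349, 0.163, 0.001], [0.349, -0.122, -0.005], [0.405, 0.012, -0.003], [0.783, 0.26, 0.054], [0.698, -0.226, -0.0]]
[118, 0, 295, 103, 2077] ctr [883.   39.8] mean [826.4  50.6  56.2] size [561.8 205.3] ang 90.0 zmed 57.8
[250, 162, 27, 28, 447] ctr [637.4  43.6] mean [637.5  43.6  58.7] size [40.6 41. ] ang 69.5 zmed 58.7
[305, 232, 20, 7, 42] ctr [523.2 -52.5] mean [526.1 -55.7  59.2] size [ 8.8 35.3] ang 16.4 zmed 59.2
[407, 249, 26, 24, 477] ctr [ 478.8 -243. ] mean [ 479.3 -242.2   58.6] size [42.1 43.3] ang 60.2 zmed 59.0
[161, 261, 10, 8, 53] ctr [472.  220.5] mean [472.2 220.   59. ] size [12.7 16. ] ang 0.1 zmed 59.2
side bench z [[0.544, 0.32, -0.001], [0.314, 0.21, -0.002], [0.439, 0.225, 0.029], [2.115, -1.552, -0.363], [0.374, -0.607, -0.003]]
[0, 137, 233, 133, 1696] ctr [903.7  39.3] mean [838.5 105.1  52.6] size [251.7 565.7] ang 0.3 zmed 52.8
[138, 145, 9, 6, 28] ctr [1027.4 -154.4] mean [1027.4 -154.7   52.9] size [ 4.  32.2] ang 0.1 zmed 53.4
[100, 151, 36, 21, 160] ctr [1027.9  -57.2] mean [1027.7  -53.3   52.6] size [135.9   6.8] ang 89.8 zmed 52.8
[328, 169, 18, 12, 176] ctr [ 480.  -241.7] mean [ 478.2 -237.5   54.5] size [42.8 46.4] ang 16.3 zmed 56.1
[86, 171, 13, 9, 54] ctr [1024.3   39.6] mean [1026.9   40.1   53.4] size [29.3 28.4] ang 34.7 zmed 53.2
[55, 179, 30, 18, 157] ctr [1016.   113.4] mean [1027.6  113.8   53. ] size [32.7 86.2] ang 0.1 zmed 53.4
[37, 196, 17, 11, 82] ctr [1023.1  190.3] mean [1027.6  185.    53.4] size [32.2 35.7] ang 56.1 zmed 53.7
[289, 199, 11, 20, 146] ctr [517.4 -39.4] mean [515.5 -33.4  55.6] size [17.7 68. ] ang 14.9 zmed 56.5
[216, 205, 26, 18, 303] ctr [636.7  45.5] mean [635.7  49.5  54.7] size [44.1 45.7] ang 70.6 zmed 56.2
[0, 206, 36, 25, 234] ctr [1022.2  259.4] mean [1028.2  260.1   52.6] size [85.1 27.5] ang 82.7 zmed 52.6
[259, 279, 9, 12, 91] ctr [472.4 224. ] mean [471.  226.4  54.4] size [14. 16.] ang 25.8 zmed 56.3
```

The top view shows the square key at (263,176), the bar at (309,241), the large round at (420,261) and the small round at (166,265). The side view agrees to within about 2 mm. I still need to refine the bar and compute the shifts.

```bash
cat >> h.py <<'E'
from scipy.spatial.transform import Rotation as R
def toolR(): 
    q=ctrl.observe()["ee_rot"]; return R.from_quat([q[1],q[2],q[3],q[0]])
def shift(t):
    s=ctrl.observe(); return np.round(toolR().inv().apply(np.array(t)-s["position"])*1000,1)
E
python3 - <<'E'
from h import *
d=np.load("top_d0.npy"); im=np.load("top_i0.npy"); w=cloud("top",d)
m=np.zeros((420,560),bool); m[228:255,285:333]=1
p=w[m&(w[...,2]>.052)]; r=cv2.minAreaRect((p[:,:2]*1000).astype(np.float32)); print("bar",r,len(p))
print(toolR().as_matrix().round(3)); print(shift([.479,-.242,.09]))
E
```

```text
bar ((506.6434631347656, -25.756488800048828), (36.41990661621094, 102.64463806152344), 34.65427017211914) 361
[[ 0.931  0.366  0.   ]
 [ 0.366 -0.931  0.   ]
 [ 0.    -0.    -1.   ]]
[ 357.1 -124.4  141.3]
```

carry_out:
  rows:
    - [[0,0,0],[0,0,0],-1]
    - [[0,0,0],[0,0,0],-1]
  grip_force: 20

```text
time_s: 0.67
position: [0.1922, -0.4886, 0.2313]
ee_rot: [0.0, 0.982, 0.186, -0.0]
ft_force: [-0.9, -0.4, 0.9]
finger_gap: 0.0635
```

carry_out:
  rows:
    - [[36,-12,10],[0,0,0],-1]
    - [[71,-25,20],[0,0,0],-1]
    - [[107,-37,31],[0,0,0],-1]
    - [[143,-50,41],[0,0,0],-1]
    - [[178,-62,51],[0,0,0],-1]
    - [[214,-75,61],[0,0,0],-1]
    - [[250,-87,72],[0,0,0],-1]
    - [[286,-100,82],[0,0,0],-1]
    - [[321,-112,102],[0,0,0],-1]
    - [[357,-124,122],[0,0,0],-1]
    - [[357,-124,141],[0,0,0],-1]
    - [[357,-124,141],[0,0,0],-1]
    - [[357,-124,141],[0,0,0],-1]

```text
time_s: 1.75
position: [0.4787, -0.2424, 0.0901]
ee_rot: [-0.001, 0.982, 0.187, -0.001]
ft_force: [-0.8, 0.4, -0.2]
finger_gap: 0.0003
```

```bash
python3 - <<'E'
from h import *
s=ctrl.observe(); print(s["time_s"],s["position"],s["ft_force"],s["finger_gap"])
for c in ("top","side"):
    im,d=eyes.get_image(c); cv2.imwrite(f"pics/{c}1.png",im[:,:,::-1]) 
    if c=="side": cv2.imwrite("pics/side1z.png",cv2.resize(im[80:230,250:450,::-1],(800,600),interpolation=cv2.INTER_CUBIC))
d=np.load("top_d0.npy"); w=cloud("top",d); im=np.load("top_i0.npy")
# bar by brightness
dk=(im.max(2)<75); m=np.zeros_like(dk); m[230:252,290:328]=1; m&=dk
v,u=np.nonzero(m); print(len(u),cv2.minAreaRect(np.stack([u,v],1).astype(np.float32)))
print(pix2w("top",309.6,240.4,np.array(np.median(d[238:243,306:313]))))
# white rim of the bar box
m2=np.zeros_like(dk); m2[210:270,275:342]=1; m2&=(w[...,2]>.033)&(w[...,2]<.047)
p=w[m2]; r=cv2.minAreaRect((p[:,:2]*1000).astype(np.float32)); print("box",r)
E
```

```text
1.75 [ 0.47866732 -0.24236034  0.09005186] [-0.75890117  0.38456166 -0.1795359 ] 0.0002628670938699859
277 ((308.0480651855469, 239.98678588867188), (8.509726524353027, 34.47104263305664), 74.57783508300781)
[ 0.51621036 -0.04274365  0.05960038  1.        ]
box ((517.36181640625, -41.14602279663086), (65.64246368408203, 83.732421875), 15.900337219238281)
```

View pics/side1z.png

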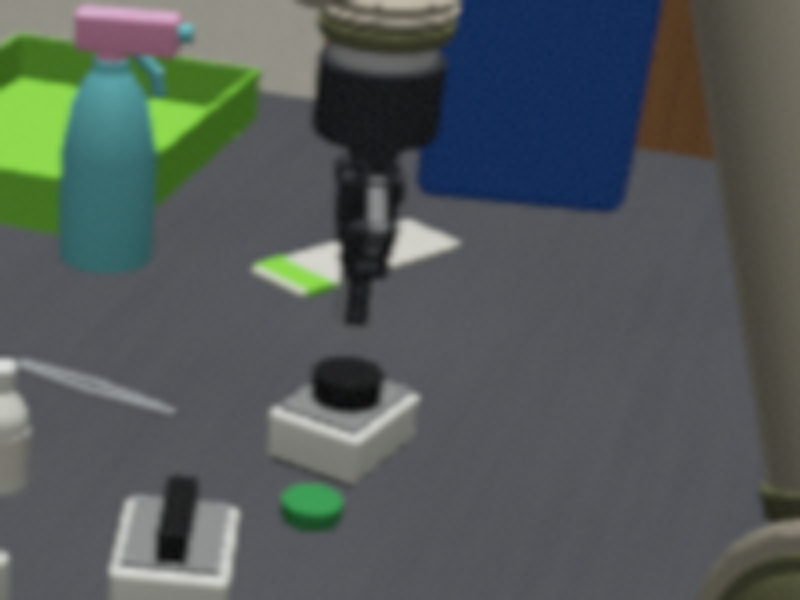

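The zoomed side view has the shut fingertips at about (355,320), directly over the large round key at (347,375). Now the press.

carry_out:
  rows:
    - [[0,0,10],[0,0,0],-1]
    - [[0,0,20],[0,0,0],-1]
    - [[0,0,26],[0,0,0],-1]
    - [[0,0,28],[0,0,0],-1]
    - [[0,0,30],[0,0,0],-1]
    - [[0,0,32],[0,0,0],-1]
    - [[0,0,34],[0,0,0],-1]
    - [[0,0,36],[0,0,0],-1]
    - [[0,0,37.5],[0,0,0],-1]
    - [[0,0,39],[0,0,0],-1]
    - [[0,0,40],[0,0,0],-1]
    - [[0,0,41],[0,0,0],-1]
    - [[0,0,41],[0,0,0],-1]

```text
time_s: 2.93
position: [0.479, -0.2425, 0.0491]
ee_rot: [-0.0, 0.982, 0.186, 0.0]
ft_force: [-0.7, -0.4, 0.0]
finger_gap: 0.0
```

carry_out:
  rows:
    - [[0,0,1],[0,0,0],-1]
    - [[0,0,2],[0,0,0],-1]
    - [[0,0,3],[0,0,0],-1]
    - [[0,0,3],[0,0,0],-1]

```text
time_s: 3.27
position: [0.4792, -0.2425, 0.0465]
ee_rot: [0.0, 0.982, 0.186, 0.0]
ft_force: [-2.2, 1.0, 7.6]
finger_gap: -0.0001
```

7.6 N at z 46.5 mm fits the stop (48 mm) with the seat yielding about 1.5 mm. Next I lift straight up and look.

carry_out:
  rows:
    - [[0,0,-3],[0,0,0],-1]
    - [[0,0,-8],[0,0,0],-1]
    - [[0,0,-20],[0,0,0],-1]
    - [[0,0,-44],[0,0,0],-1]
    - [[0,0,-44],[0,0,0],-1]
    - [[0,0,-44],[0,0,0],-1]

```text
time_s: 3.77
position: [0.4795, -0.2428, 0.0913]
ee_rot: [0.001, 0.982, 0.186, 0.001]
ft_force: [-1.2, -0.3, -1.4]
finger_gap: 0.0001
```

```bash
python3 - <<'E'
from h import *
s=ctrl.observe(); print(s["time_s"],s["position"],s["ft_force"]); print(shift([.517,-.041,.09]))
im,d=eyes.get_image("side"); cv2.imwrite("pics/side2z.png",cv2.resize(im[130:230,280:380,::-1],(600,600),interpolation=cv2.INTER_CUBIC))
w=cloud("side",d); m=(w[...,2]>.042)&(abs(w[...,0]-.479)<.03)&(abs(w[...,1]+.242)<.03)&(w[...,2]<.07)
print(np.percentile(w[m][:,2],[50,80,95]))
E
```

```text
3.7667 [ 0.47948493 -0.24276962  0.09126057] [-1.16665865 -0.32419542 -1.39305651]
[ 108.8 -174.     1. ]
[0.04546635 0.04627048 0.04679168]
```

View pics/side2z.png

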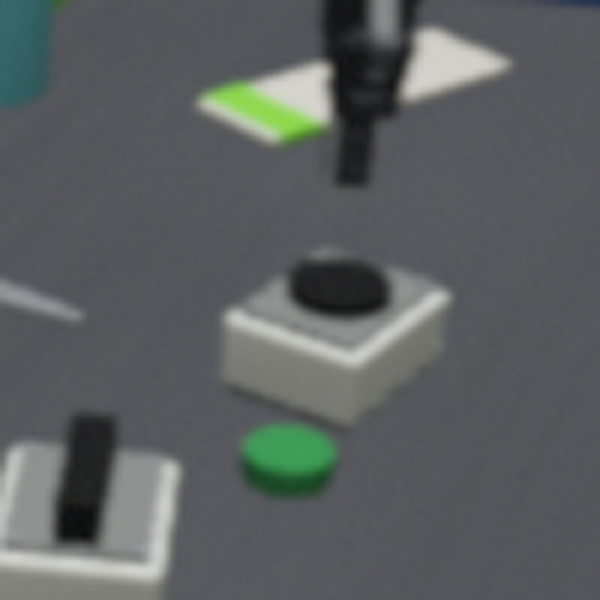

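The round key at (340,285) now sits low and the box hasn't moved. On to the bar.

carry_out:
  rows:
    - [[18,-29,0],[0,0,0],-1]
    - [[36,-58,0],[0,0,0],-1]
    - [[54,-87,0],[0,0,0],-1]
    - [[72,-116,0],[0,0,0],-1]
    - [[90,-145,0],[0,0,0],-1]
    - [[109,-174,0],[0,0,0],-1]
    - [[109,-174,1],[0,0,0],-1]
    - [[109,-174,1],[0,0,0],-1]
    - [[109,-174,1],[0,0,0],-1]

```text
time_s: 4.57
position: [0.5164, -0.041, 0.0886]
ee_rot: [-0.0, 0.982, 0.186, -0.001]
ft_force: [1.0, -0.0, 0.2]
finger_gap: -0.0002
```

```bash
python3 - <<'E'
from h import *
s=ctrl.observe(); print(s["time_s"],s["position"],s["ft_force"])
im,d=eyes.get_image("side"); cv2.imwrite("pics/side3z.png",cv2.resize(im[140:260,240:360,::-1],(600,600),interpolation=cv2.INTER_CUBIC))
E
```

```text
4.5667 [ 0.51638497 -0.04097191  0.08864479] [ 0.95895875 -0.04869645  0.15802386]
```

View pics/side3z.png

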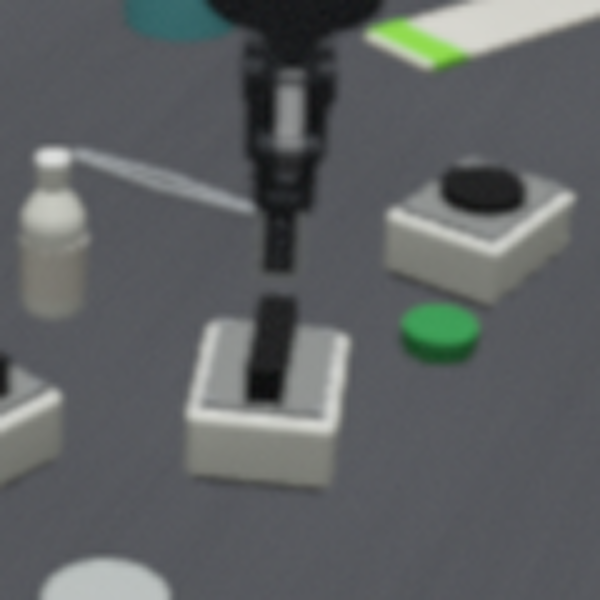

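The fingertip at (280,270) is lined up over the bar at (272,340). The start height is about 0.089, so I press to 0.047.

carry_out:
  rows:
    - [[0,0,10],[0,0,0],-1]
    - [[0,0,20],[0,0,0],-1]
    - [[0,0,25],[0,0,0],-1]
    - [[0,0,27],[0,0,0],-1]
    - [[0,0,29],[0,0,0],-1]
    - [[0,0,31],[0,0,0],-1]
    - [[0,0,33],[0,0,0],-1]
    - [[0,0,35],[0,0,0],-1]
    - [[0,0,37],[0,0,0],-1]
    - [[0,0,38.5],[0,0,0],-1]
    - [[0,0,40],[0,0,0],-1]
    - [[0,0,41],[0,0,0],-1]
    - [[0,0,42],[0,0,0],-1]
    - [[0,0,42],[0,0,0],-1]

```text
time_s: 5.78
position: [0.5168, -0.0407, 0.0474]
ee_rot: [0.0, 0.982, 0.186, 0.0]
ft_force: [-1.9, -1.7, 4.7]
finger_gap: -0.0
```

carry_out:
  rows:
    - [[0,0,1],[0,0,0],-1]
    - [[0,0,1.5],[0,0,0],-1]
    - [[0,0,1.5],[0,0,0],-1]

```text
time_s: 6.03
position: [0.5169, -0.0407, 0.0461]
ee_rot: [0.0, 0.982, 0.186, 0.0]
ft_force: [-3.1, -0.8, 6.5]
finger_gap: -0.0
```

carry_out:
  rows:
    - [[0,0,-3],[0,0,0],-1]
    - [[0,0,-8],[0,0,0],-1]
    - [[0,0,-20],[0,0,0],-1]
    - [[0,0,-44],[0,0,0],-1]
    - [[0,0,-44],[0,0,0],-1]
    - [[0,0,-44],[0,0,0],-1]

```text
time_s: 6.53
position: [0.5173, -0.0406, 0.0907]
ee_rot: [0.0, 0.982, 0.186, 0.001]
ft_force: [-0.0, 0.3, 0.6]
finger_gap: 0.0001
```

```bash
python3 - <<'E'
from h import *
s=ctrl.observe(); print(s["time_s"],s["position"],s["ft_force"]); print(shift([.637,.044,.09]))
im,d=eyes.get_image("side"); cv2.imwrite("pics/side4z.png",cv2.resize(im[140:260,200:360,::-1],(800,600),interpolation=cv2.INTER_CUBIC))
E
```

```text
6.5333 [ 0.51729188 -0.04063715  0.09067221] [-0.03068998  0.33078748  0.64943451]
[142.4 -34.9   0.9]
```

View pics/side4z.png

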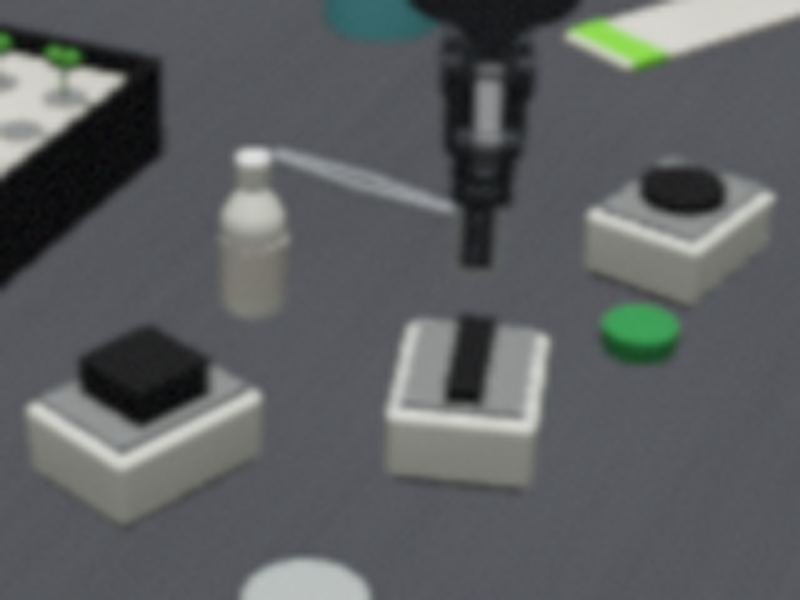

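The bar at (470,360) is down and its box hasn't moved. Next is the square key.

carry_out:
  rows:
    - [[28,-7,0],[0,0,0],-1]
    - [[57,-14,0],[0,0,0],-1]
    - [[85,-21,0],[0,0,0],-1]
    - [[114,-28,0],[0,0,0],-1]
    - [[142,-35,0],[0,0,0],-1]
    - [[142,-35,1],[0,0,0],-1]
    - [[142,-35,1],[0,0,0],-1]
    - [[142,-35,1],[0,0,0],-1]
    - [[142,-35,1],[0,0,0],-1]

```text
time_s: 7.33
position: [0.6353, 0.0434, 0.0883]
ee_rot: [-0.0, 0.983, 0.186, -0.001]
ft_force: [-0.1, -0.8, 0.1]
finger_gap: 0.0002
```

```bash
python3 - <<'E'
from h import *
s=ctrl.observe(); print(s["time_s"],s["position"],s["ft_force"])
im,d=eyes.get_image("side"); cv2.imwrite("pics/side5z.png",cv2.resize(im[130:250,160:320,::-1],(800,600),interpolation=cv2.INTER_CUBIC))
E
```

```text
7.3333 [0.6353024  0.04336516 0.08833702] [-0.14720184 -0.80499259  0.10513628]
```

View pics/side5z.png

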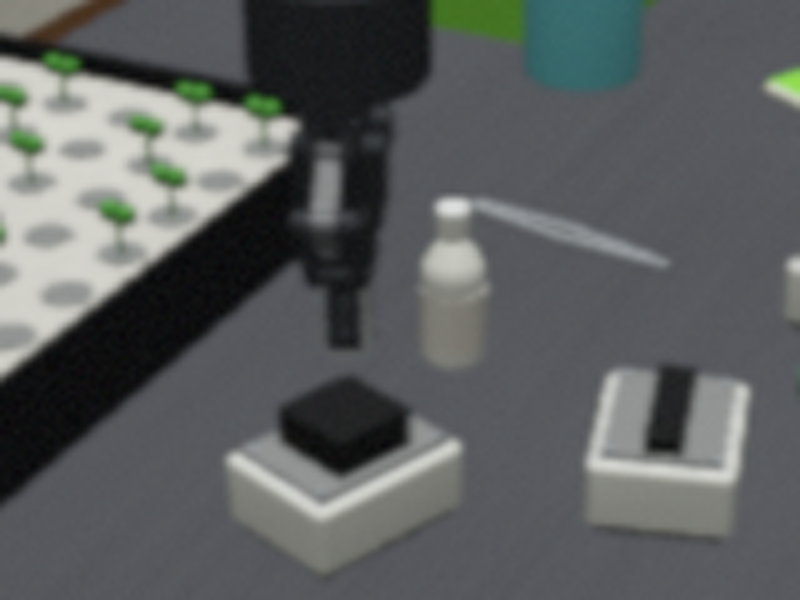

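The fingertip at (343,345) is above the square key at (345,415), clear of the tray and the bottle. Pressing.

carry_out:
  rows:
    - [[0,0,10],[0,0,0],-1]
    - [[0,0,20],[0,0,0],-1]
    - [[0,0,25],[0,0,0],-1]
    - [[0,0,27],[0,0,0],-1]
    - [[0,0,29],[0,0,0],-1]
    - [[0,0,31],[0,0,0],-1]
    - [[0,0,33],[0,0,0],-1]
    - [[0,0,35],[0,0,0],-1]
    - [[0,0,37],[0,0,0],-1]
    - [[0,0,38.5],[0,0,0],-1]
    - [[0,0,40],[0,0,0],-1]
    - [[0,0,41],[0,0,0],-1]
    - [[0,0,42],[0,0,0],-1]
    - [[0,0,42],[0,0,0],-1]

```text
time_s: 8.55
position: [0.6361, 0.0439, 0.047]
ee_rot: [0.0, 0.982, 0.186, 0.0]
ft_force: [-3.8, 0.4, 6.1]
finger_gap: 0.0002
```

carry_out:
  rows:
    - [[0,0,1],[0,0,0],-1]
    - [[0,0,1],[0,0,0],-1]

```text
time_s: 8.72
position: [0.6361, 0.0439, 0.0462]
ee_rot: [0.0, 0.982, 0.186, 0.0]
ft_force: [-3.3, -0.2, 7.3]
finger_gap: -0.0002
```

carry_out:
  rows:
    - [[0,0,-3],[0,0,0],-1]
    - [[0,0,-8],[0,0,0],-1]
    - [[0,0,-20],[0,0,0],-1]
    - [[0,0,-50],[0,0,0],-1]
    - [[0,0,-80],[0,0,0],-1]
    - [[0,0,-110],[0,0,0],-1]
    - [[-40,0,-110],[0,0,0],-1]
    - [[-80,0,-110],[0,0,0],-1]
    - [[-120,0,-110],[0,0,0],-1]
    - [[-120,0,-110],[0,0,0],-1]
    - [[-120,0,-110],[0,0,0],-1]

```text
time_s: 9.63
position: [0.5235, -0.0004, 0.1568]
ee_rot: [0.0, 0.983, 0.186, 0.0]
ft_force: [0.2, -0.6, 0.2]
finger_gap: -0.0
```

```bash
python3 - <<'E'
from h import *
s=ctrl.observe(); print(s["time_s"],s["position"],s["ft_force"])
im,d=eyes.get_image("side"); cv2.imwrite("pics/side6.png",cv2.resize(im[130:350,110:400,::-1],(790,600),interpolation=cv2.INTER_CUBIC))
d0=np.load("side_d0.npy")
for n,dd in (("before",d0),("after",d)):
    w=cloud("side",dd)
    for k,(x,y) in dict(round=(.479,-.242),bar=(.517,-.041),square=(.637,.044),small=(.472,.221)).items():
        r=.007
        m=(abs(w[...,0]-x)<r)&(abs(w[...,1]-y)<r)&(w[...,2]<.075)&(w[...,2]>.02)
        print(n,k,m.sum(),np.round(np.percentile(w[m][:,2],[50,90])*1000,1) if m.any() else None)
i2,_=eyes.get_image("top"); cv2.imwrite("pics/top6.png",i2[:,:,::-1])
E
```

```text
9.6333 [ 5.23452571e-01 -4.24747122e-04  1.56838516e-01] [ 0.15211204 -0.61487212  0.22603265]
before round 13 [56.8 58.9]
before bar 21 [57.3 58.4]
before square 21 [57.3 58.2]
before small 57 [57.8 59. ]
after round 14 [45.7 46.5]
after bar 21 [46. 47.]
after square 23 [46.1 47.1]
after small 55 [57.6 58.6]
```

View pics/side6.png

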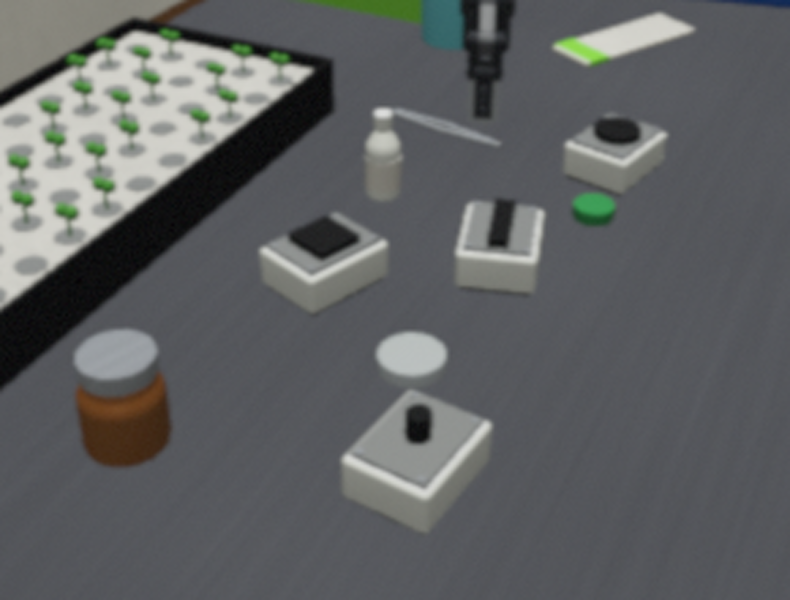

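All three keys are down: square at (323,238), bar (502,222) and round (617,130). The small one at (418,423) is still up. The boxes and other items are where they were, and the arm is clear.

```bash
python3 -c "
from h import *
print(ctrl.sign_off())"
```

```text
the job is handed in; nothing more can be done
None
```

I pressed the three keys with the shut fingertips in the order asked: large round, then bar, then square. Each went to its stop at about 6.5–7.6 N, and the job was handed in at about 10 s of the 53 s allowed.

- **Keys:** the last side-camera depth check put the tops of the three keys about 11 mm lower than at the start. They stayed down after I let go. Their readings were 46–47 mm against the 48 mm expected. The camera also read 1–2 mm low on the keys before any press, so I take this as camera bias.
- **Small round key (drain):** it is unchanged, still reading about 58–59 mm.
- **Boxes and other things:** by eye in the side picture they are all where they stood. I did not re-measure their positions, and I saved the final top picture but did not look at it.
- **Arm:** it stood clear at hand-in, about 157 mm above the bench, with wrist force near zero.

There was about 2–4 N of sideways force while I held each key down, and no box shifted visibly. No check failed.

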